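Open the studio's craft-knife safe with its twin release buttons

ROBOT

A 7-joint arm with a two-finger parallel gripper is mounted at the origin on the work surface. World frame = base frame: x ahead of the robot, y to its left, z up, the work surface at z = 0. Lengths are in m, angles in rad, forces in N, time in s.
With the tool pointing down it reaches from about 0.425 to 0.925 m from the base axis. Payload 6.8 kg.
Tool frame: the origin (TCP) lies at the very end of the fingers, on their centre line; the grasp point (between the pads) lies 19 mm behind it; z points along the fingers, y is the line along which they close (so a half turn about z gives the same grasp; the last joint's range is limited). The gripper opens to 85 mm and grips with 20 to 120 N. Pads are 22 mm wide; open, the fingers measure 114 mm over their backs; the gripper's body (76 mm by 85 mm) begins 54 mm behind the grasp point. The pads swing forward as they close: fully open they stand 13 mm farther back than shut.
Start: joints at [-1.249, 0.477, 0.022, 1.555, -0.011, 1.109, -0.083], TCP at [0.281, 0.614, 0.231] pointing down, gripper open.
Joint ranges: [-2.96, 2.96], [-0.34, 2.1], [-1.41, 1.46], [0.24, 2.44], [-1.37, 4.51], [0.17, 1.92], [-2.96, 2.96]. Speed limits (rad/s): [2.39, 2.39, 3.14, 3.14, 3.14, 3.14, 3.14].

INTERFACE

Orientations are given as a rotation vector (axis times angle).
In Python, from bench import get_obs, viewer, r gives the robot as it stands. The module is installed in compiled form; this text tells all that it offers.
- The arm moves only by the tool play_rows, never from a script. Its argument "commands" is a list that holds one entry, the list of rows, each a list of 5 numbers: the gripper's target within -1 to 1 (shut at 1, half-way at 0, fully open at -1), then the shift along the tool's x, y, z scaled (see below), then the turn about the tool's z scaled (see below). A call has 1 to 12 rows; each row is the pose to reach, as a shift and turn from the pose commanded when the call began, along the tool's axes at that moment; what a row does not reach only later rows make up. The controller multiplies each number of a shift by 0.2 m and each number of a turn by pi/2 rad. A row lasts 1/12 s, in which the tool goes at most 41.7 mm and 7.16 degrees, less where a joint would pass 70% of its speed; a pose out of reach is approached as far as the arm can. A call with a number of a shift or a turn outside -1 to 1 is refused whole. A call with a gripper value outside its range is refused whole. The fingers move at their own pace and stop on an object; "grip_force" is the grip in N (left out, the last holds). Time passes only in rows, so rows that repeat a pose let the fingers close. It gives the time, the measured TCP pose, the force, the opening and the grip force at its end, in the units of the state.
- get_obs(): the state, without advancing time (a new reading comes with each control period).
- viewer.grab_frame(name): name is "scene" or "top" or "wrist"; returns a dict with "pixels" (384x512x3 uint8, red, green, blue), "fovy" (degrees; the focal length in pixels is half the picture's height over the tangent of half this angle, whatever the lens; pixels are square), "cx", "cy" (the principal point, pixels), "world_to_cam" (4x4, takes a point from world to camera coordinates); the wrist camera has in their place "hand_eye" (4x4, takes a point from camera to tool coordinates, whose origin is the TCP and whose axes are the flange's). Camera axes: x right, y up, looking along -z (the intrinsics and any distortion apply to the point x, -y, -z); pixel columns grow to the right and rows downward; lengths in m; the calibration is good to about 2 mm. A picture is of the moment at which its call begins: read the wrist's pose just before it. There is no depth.
- r.hand_in(): hands the job in; it is judged then, once.
Trained networks look in a picture, given as the dict that the camera call returned (one of the last four; its "shot" number tells which), for a name from the list of things; names that differ only in an ending like _2 or _b are one class to them, and where a whole thing is asked for, a point or a joint stands for the part that bears it (a point fixed in the world has none). Each returns a list of dicts, best first, with "score" (0 to 1); they miss things now and then, are a little off and sometimes report something else, mostly with a low value. They report only what shows in the picture. A call takes as long as a camera call.
- viewer.trace(picture, thing): "pixels" (384x512 bool, what is visible of it) and "rect" ([left, top, right, bottom] in pixels, round what is visible of it).
The state is a dict: "clock": time; "joints": joint angles; "qvel": joint speeds; "tau": joint torques, N m; "tcp_pos": TCP position; "orientation": TCP orientation; "contact_force": force on the tool from outside, world axes, zero at the start; "moment": the same for the moment, N m; "grip_width": finger opening in m; "gripper_force": force on a finger pad.
Only numpy, scipy, OpenCV 4.12 (cv2) and the standard library are available. Lean on these libraries where they do the work, as an engineer would, in place of code of your own. Each camera call takes 0.05 s, during which the arm holds its last target. There are 200 camera calls.

TASK

Open the craft-knife safe: with the two fingertips press both red buttons right down together, and keep both down until the yellow lid has risen well clear of its catches, then let go and back away. The lid must end standing fully open by itself; do not lift or shift the safe, and leave everything else on the table where it is.

Things in the scene. Friction and masses are not known exactly. Their poses are not given: they have to be found in the camera images.
- knife_safe: grey-blue steel box for craft knives, 200 mm deep (its x) by 220 mm wide (its y), standing loose on four rubber feet on the table, about 2 kg. Origin: centre of its underside, at table height; x points from its front (the buttons, on the robot's side) to its back (the hinge), y to the left, z up. The front 55 mm is a closed latch housing with a flat aluminium deck 80 mm above the table; behind it lies the tray under the yellow lid.
- top_left (a point): centre of the top face of the left red push button (towards the safe's +y): a round flat cap 25 mm in diameter, its top 92 mm above the table, 10 mm proud of a black bezel ring (32 mm in diameter, 2 mm thick). It lies at x = -75 mm, y = +30 mm in the safe's frame; the two buttons are 60 mm apart, centre to centre, with nothing but flat deck between them. The cap's back rim is 18 mm from the edge of the lid. The point moves down with the cap.
- top_right (a point): centre of the top face of the right red push button, the same as the left one, at x = -75 mm, y = -30 mm in the safe's frame.
- button_left (a joint): travel of the left button in m: 0 up, 0.007 fully down (then still 3 mm proud of its bezel). It springs back; it needs 1.5 N to start and 5 N fully down. Each button draws one catch of the lid; a catch lets go from about 4 mm of travel, and only with both drawn does the lid rise. If either button is let up before the lid's edge has risen some 15 mm, its catch snags the lid part-way and that button stays a few mm down; pressing both again frees it.
- button_right (a joint): travel of the right button, the same as the left one.
- lid (a joint): angle of the yellow lid in rad: 0 shut, 1.2 fully open against its stop. A spring raises it slowly against a damper when both catches are drawn (0.1 rad after about 0.6 s, fully open after about 6 s), and it then stays open by itself. Steel, 140 mm from the hinge to the front edge, 220 mm wide, its top 80 mm above the table when shut; it swings up and away from the robot about the hinge at the back.
- lid_edge (a point): middle of the lid's front edge, at its top face; 80 mm above the table when shut, about 205 mm when fully open.
- utility_knife: black and grey utility knife with its blade drawn in, 140 x 24 x 20 mm, lying flat in front of the safe. Origin on the table under its middle, x along it. Leave it alone.
- glue_stick: red glue stick with a turquoise cap, 33 mm in diameter, 96 mm tall, standing to the left of the safe. Origin: centre of its foot. Leave it alone.
- brush_jar: glass jar of small brushes, 68 mm in diameter, 155 mm tall with the brushes, standing to the right of the safe. Origin: centre of its foot. Leave it alone.
- brush_tub: white tub with a blue band, full of brushes, 110 mm in diameter, 225 mm tall with the brushes. Origin: centre of its foot. Leave it alone.
- gesso_bottle: white bottle of primer, 72 mm in diameter, 147 mm tall. Origin: centre of its foot. Leave it alone.
- pastel_tray: cardboard tray of pastel sticks, 130 x 90 x 26 mm. Origin: centre of its underside. Leave it alone.
- paint_tin: open flat tin of watercolour pans, 100 x 150 x 18 mm. Origin: centre of its underside. Leave it alone.

How it is judged:
By the outcome, as a careful person would: the job done as asked, in the order asked, and still so for the second after the job is handed in, with the robot touching nothing.
It also fails if it takes over 38 s, if anything falls off the work surface, if the arm or the gripper's body presses on something with over 40 N, if the wrist force passes 120 N, or if a joint passes its speed limit or range.

## Working session

There is one attempt and no reset: what is moved stays moved. The work goes in short steps, Python scripts to look and compute and a tool call to move; the robot and the scene stay as the last step left them, time stands still between calls to the robot, and variables do not carry over. Pictures are saved under pics/ and viewed, at most 10 in all, crops included, and the job is handed in when it is done.

Besides the shell and the picture viewer there is one more tool, called after ">>>" as name([rows], argument=value, ...), one row to a line, values as JSON. play_rows: Moves the arm, as the interface text tells. Shifts and turns lie within -1 to 1; 1 stands for 0.2 m of shift or pi/2 rad of turn. Its arguments: {"type":"object","properties":{"commands":{"type":"array","items":{"type":"array","items":{"type":"array","items":{"type":"number","minimum":-1,"maximum":1}}}},"grip_force":{"type":"number"}},"required":["commands"]}

```bash
mkdir -p pics
cat > h.py <<'E'
import numpy as np, cv2
from bench import get_obs, viewer, r
from scipy.spatial.transform import Rotation as R
def ray(f,u,v,obs=None):
    F=192/np.tan(np.radians(f['fovy'])/2)
    d=np.array([(u-f['cx'])/F,-(v-f['cy'])/F,-1.])
    if 'world_to_cam' in f: M=np.linalg.inv(f['world_to_cam'])
    else:
        T=np.eye(4);T[:3,:3]=R.from_rotvec(obs['orientation']).as_matrix();T[:3,3]=obs['tcp_pos'];M=T@f['hand_eye']
    return M[:3,3],M[:3,:3]@d
def onz(f,u,v,z,obs=None):
    o,d=ray(f,u,v,obs);return o+d*(z-o[2])/d[2]
def save(f,n): cv2.imwrite('pics/'+n+'.png',f['pixels'][:,:,::-1])
E
python3 - <<'E'
from h import *
np.set_printoptions(precision=4,suppress=True)
o=get_obs();print({k:np.round(v,4) for k,v in o.items()}); print(R.from_rotvec(o['orientation']).as_matrix())
for c in ['scene','top']:
    f=viewer.grab_frame(c);save(f,c);print(c,[k for k in f],f['fovy'])
    for t,z in [('top_left',.092),('top_right',.092),('lid',.08),('knife_safe',.05),('utility_knife',.01),('glue_stick',.05),('brush_jar',.1),('brush_tub',.1),('gesso_bottle',.1)]:
        for m in viewer.trace(f,t)[:2]:
            v,u=np.nonzero(m['pixels']);print(t,round(m['score'],2),m['rect'],len(u),onz(f,u.mean(),v.mean(),z))
E
```

```text
{'clock': np.float64(0.0), 'joints': array([-1.2491,  0.4778,  0.0223,  1.5565, -0.0115,  1.1093, -0.0831]), 'qvel': array([-0.0012,  0.001 , -0.0001,  0.0011,  0.0007,  0.0002, -0.0014]), 'tau': array([ -0.0004, -59.6451,   1.6078, -28.1189,   0.0124,   0.0094,
        -0.    ]), 'tcp_pos': array([0.281 , 0.6131, 0.2303]), 'orientation': array([-0.6698, -3.0691,  0.0028]), 'contact_force': array([-0.112 , -0.4469, -0.8486]), 'moment': array([-0.0465,  0.0199, -0.0006]), 'gripper_force': np.float64(0.0), 'grip_width': np.float64(0.0854)}
[[-0.9091  0.4167 -0.0006]
 [ 0.4167  0.9091 -0.0017]
 [-0.0002 -0.0018 -1.    ]]
scene ['pixels', 'fovy', 'cx', 'cy', 'world_to_cam', 'shot'] 45.86914717206306
top_left 0.4 [299.5, 187.6, 305.2, 198.3] 46 [0.5073 0.1115 0.092 ]
lid 0.7 [261.7, 199.4, 338.4, 236.6] 2595 [0.6136 0.1091 0.08  ]
knife_safe 0.61 [258.5, 186.9, 335.7, 254.5] 4829 [0.5941 0.1067 0.05  ]
glue_stick 0.6 [340.0, 207.0, 359.0, 232.9] 288 [0.5623 0.2661 0.05  ]
brush_tub 0.9 [401.6, 201.1, 453.1, 274.7] 2210 [0.6437 0.4697 0.1   ]
gesso_bottle 0.84 [97.3, 174.7, 131.9, 217.8] 1077 [ 0.6503 -0.4463  0.1   ]
top ['pixels', 'fovy', 'cx', 'cy', 'world_to_cam', 'shot'] 46.34548210190865
top_left 0.58 [218.0, 209.4, 224.5, 214.1] 39 [0.5032 0.1088 0.092 ]
top_left 0.48 [269.5, 154.2, 288.6, 174.0] 360 [ 0.6547 -0.072   0.092 ]
top_right 0.54 [236.7, 202.2, 244.1, 209.6] 41 [0.519  0.0502 0.092 ]
lid 0.68 [180.8, 147.9, 260.2, 209.5] 3210 [0.6102 0.106  0.08  ]
knife_safe 0.62 [184.3, 147.7, 267.5, 228.7] 4812 [0.5831 0.0991 0.05  ]
utility_knife 0.56 [212.8, 227.9, 259.0, 249.5] 398 [0.4326 0.063  0.01  ]
glue_stick 0.58 [162.8, 185.3, 180.1, 201.8] 149 [0.5658 0.2653 0.05  ]
brush_jar 0.88 [268.0, 150.6, 289.4, 172.6] 453 [ 0.6528 -0.0701  0.1   ]
brush_tub 0.78 [76.3, 151.0, 124.9, 186.0] 1320 [0.6397 0.4675 0.1   ]
gesso_bottle 0.64 [387.3, 159.2, 427.5, 187.8] 805 [ 0.6221 -0.4586  0.1   ]
```

```bash
python3 -c "
import cv2
a=cv2.imread('pics/top.png')[120:270,60:320];cv2.imwrite('pics/topc.png',cv2.resize(a,None,fx=3,fy=3,interpolation=2))"
```

```text
(no output)
```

View pics/topc.png

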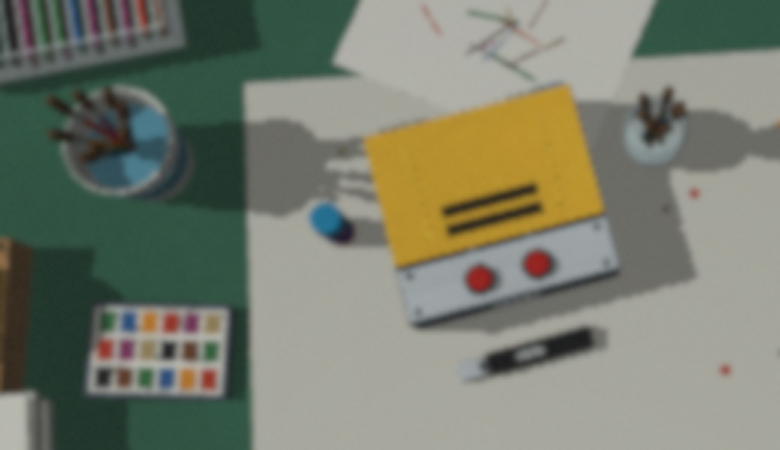

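>>> play_rows([
  [[0, -0.2, -0.18, 0, 0], [0, -0.4, -0.36, 0, 0], [0, -0.6, -0.54, 0, 0], [0, -0.8, -0.72, 0, 0], [0, -1, -0.9, 0, 0], [0, -1, -0.9, 0, 0]],
])

```text
clock: 1.5
tcp_pos: [0.381, 0.3823, 0.2315]
orientation: [0.67, 3.069, 0.001]
contact_force: [0.4, 0.2, -0.3]
grip_width: 0.0429
gripper_force: 0.0
```

The top view shows the safe yawed about 15° with red buttons at full-image pixels (220,213) and (239,208), which matches the network's positions. The knife lies in front and the path is clear.

>>> play_rows([
  [[0, -0.2, -0.18, 0, -0.07], [0, -0.4, -0.36, 0, -0.14], [0, -0.6, -0.54, 0, -0.21], [0, -0.8, -0.72, 0, -0.28], [0, -1, -0.9, 0, -0.36], [0, -1, -1, 0, -0.44], [0, -1, -1, 0, -0.44]],
])

```text
clock: 2.08
tcp_pos: [0.4779, 0.1248, 0.2316]
orientation: [-0.42, 3.112, 0.001]
contact_force: [1.1, -0.2, -0.5]
grip_width: 0.0428
gripper_force: 0.0
```

Run:
```python
from h import *
np.set_printoptions(precision=4,suppress=True)
o=get_obs();f=viewer.grab_frame('wrist');save(f,'w1')
print(o['clock'],o['tcp_pos'],o['qvel'].round(3),o['grip_width'],f['hand_eye']);M=R.from_rotvec(o['orientation']).as_matrix();print(M)
for t,z in [('top_left',.092),('top_right',.092)]:
    for m in viewer.trace(f,t)[:2]:
        v,u=np.nonzero(m['pixels']);print(t,round(m['score'],2),m['rect'],len(u),onz(f,u.mean(),v.mean(),z,o))
```

```text
2.0833 [0.4779 0.1248 0.2316] [ 0.736 -0.061  0.312  0.088 -0.048 -0.022  1.439] 0.04276563915544921 [[-0.0004  0.9609  0.2767  0.0704]
 [ 1.      0.0002  0.0006 -0.0011]
 [ 0.0005  0.2767 -0.9609 -0.144 ]
 [ 0.      0.      0.      1.    ]]
[[-0.9643 -0.265   0.0008]
 [-0.265   0.9643  0.0008]
 [-0.001   0.0006 -1.    ]]
top_left 0.56 [219.5, 181.0, 243.5, 201.0] 477 [0.5014 0.1075 0.092 ]
top_right 0.73 [163.0, 180.1, 185.8, 202.3] 416 [0.5166 0.0504 0.092 ]
top_right 0.25 [426.3, 287.3, 512.0, 351.2] 1240 [0.5782 0.4283 0.092 ]
```

View pics/w1.png

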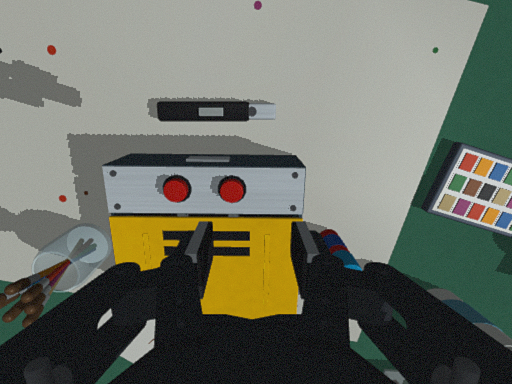

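The wrist view shows the buttons level in the image, left at (231,190) and right at (176,189), so the yaw matches. The arm was still lagging its command, so I'll move over the midpoint and re-measure.

>>> play_rows([
  [[-0.05, -0.07, -0.14, 0, 0], [-0.05, -0.07, -0.14, 0.15, 0], [-0.05, -0.07, -0.14, 0.3, 0], [-0.05, -0.07, -0.14, 0.45, 0], [-0.05, -0.07, -0.14, 0.45, 0], [-0.05, -0.07, -0.14, 0.45, 0], [-0.05, -0.07, -0.14, 0.45, 0], [-0.05, -0.07, -0.14, 0.45, 0]],
])

```text
clock: 2.9
tcp_pos: [0.4995, 0.1033, 0.1432]
orientation: [-0.41, 3.111, 0.001]
contact_force: [-0.1, 0.1, -0.4]
grip_width: 0.0449
gripper_force: 0.0
```

Run:
```python
from h import *
np.set_printoptions(precision=4,suppress=True)
o=get_obs();f=viewer.grab_frame('wrist');save(f,'w2')
M=R.from_rotvec(o['orientation']).as_matrix();print(o['clock'],o['tcp_pos'],o['qvel'].round(3),o['grip_width'],o['contact_force']);print(M)
P=[]
for t,z in [('top_left',.092),('top_right',.092)]:
    for m in viewer.trace(f,t)[:1]:
        v,u=np.nonzero(m['pixels']);p=onz(f,u.mean(),v.mean(),z,o);P.append(p);print(t,round(m['score'],2),m['rect'],len(u),p,M.T@(p-o['tcp_pos']))
```

```text
2.9 [0.4995 0.1033 0.1432] [ 0.002 -0.005  0.004  0.004 -0.001 -0.003  0.003] 0.04490682045971827 [-0.1216  0.1379 -0.4433]
[[-0.9659 -0.2589  0.0031]
 [-0.2589  0.9659  0.0013]
 [-0.0033  0.0005 -1.    ]]
top_right 0.88 [160.4, 190.5, 194.5, 221.1] 923 [0.516  0.0502 0.092 ] [-0.002  -0.0555  0.0512]
```

View pics/w2.png

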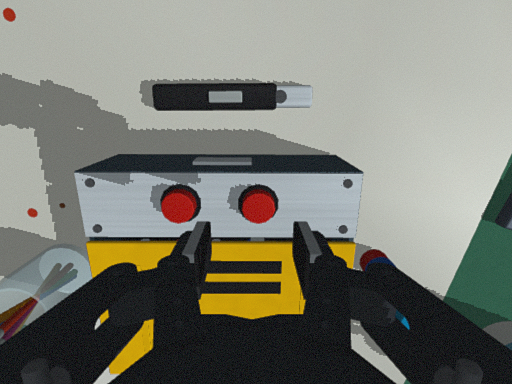

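The view shows the right button at (180,205) and the left at (258,205), with fingertip spacing about equal to button spacing. I need to shift 26 mm along tool −y, then go down close to the caps.

>>> play_rows([
  [[-0.05, -0.01, -0.13, 0, 0], [-0.05, -0.01, -0.13, 0.1, 0], [-0.05, -0.01, -0.13, 0.18, 0], [-0.05, -0.01, -0.13, 0.2, 0], [-0.05, -0.01, -0.13, 0.2, 0], [-0.05, -0.01, -0.13, 0.2, 0]],
])

```text
clock: 3.55
tcp_pos: [0.5072, 0.078, 0.102]
orientation: [-0.41, 3.114, 0.0]
contact_force: [0.2, -1.0, 0.0]
grip_width: 0.0445
gripper_force: 0.0
```

Run:
```python
from h import *
np.set_printoptions(precision=4,suppress=True)
o=get_obs();f=viewer.grab_frame('wrist');print(o['tcp_pos'],o['contact_force'])
a=f['pixels'][:,:,::-1];cv2.imwrite('pics/w3.png',cv2.resize(a[140:340,100:400],None,fx=2.6,fy=2.6,interpolation=2))
```

```text
[0.5072 0.078  0.102 ] [ 0.2056 -0.9847  0.0396]
```

View pics/w3.png

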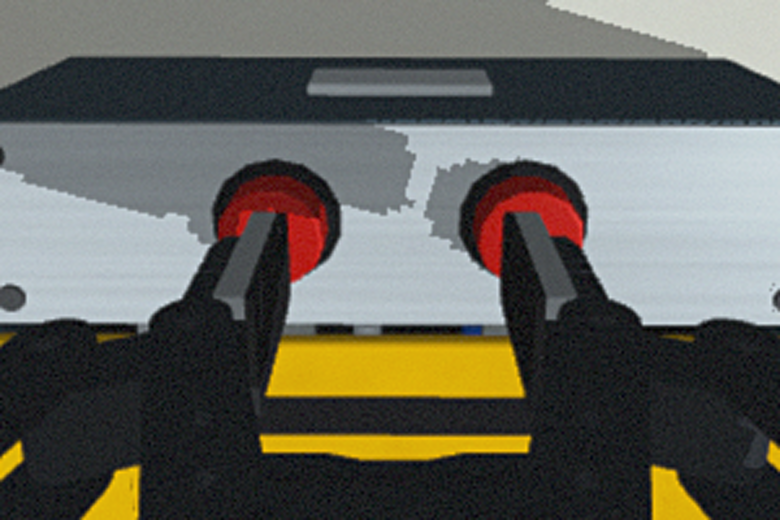

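Both pads sit over their caps, at crop pixels (265,215) and (522,215) against cap centres of about (273,230) and (525,230). Next I'll press down in small steps, watching the force.

>>> play_rows([
  [[-0.05, 0, 0, 0.03, 0], [-0.05, 0, 0, 0.05, 0], [-0.05, 0, 0, 0.05, 0]],
])

```text
clock: 3.85
tcp_pos: [0.5064, 0.0778, 0.0908]
orientation: [0.41, -3.114, 0.0]
contact_force: [0.4, -0.2, 0.3]
grip_width: 0.0446
gripper_force: 0.0
```

>>> play_rows([
  [[-0.05, 0, 0, 0.015, 0], [-0.05, 0, 0, 0.03, 0], [-0.05, 0, 0, 0.03, 0]],
])

```text
clock: 4.1
tcp_pos: [0.5069, 0.0778, 0.0853]
orientation: [0.409, -3.115, -0.0]
contact_force: [-1.7, -0.2, 7.8]
grip_width: 0.0446
gripper_force: 3.6
```

Contact at 7.8 N. I'll press on to the bottom and hold.

>>> play_rows([
  [[-0.05, 0, 0, 0.025, 0], [-0.05, 0, 0, 0.035, 0], [-0.05, 0, 0, 0.035, 0], [-0.05, 0, 0, 0.035, 0]],
])

```text
clock: 4.43
tcp_pos: [0.5071, 0.0778, 0.0823]
orientation: [-0.408, 3.115, 0.002]
contact_force: [-16.0, -2.6, 49.8]
grip_width: 0.0451
gripper_force: 24.9
```

>>> play_rows([
  [[-0.05, 0, 0, -0.01, 0], [-0.05, 0, 0, -0.01, 0], [-0.05, 0, 0, -0.01, 0], [-0.05, 0, 0, -0.01, 0]],
])

```text
clock: 4.77
tcp_pos: [0.507, 0.0778, 0.0826]
orientation: [-0.409, 3.115, 0.001]
contact_force: [-9.6, -0.6, 30.1]
grip_width: 0.0451
gripper_force: 14.5
```

Run:
```python
from h import *
f=viewer.grab_frame('scene');g=viewer.grab_frame('wrist');o=get_obs();print(o['clock'],o['tcp_pos'],o['contact_force'])
a=cv2.resize(f['pixels'][120:280,210:400,::-1],(475,400));b=cv2.resize(g['pixels'][140:340,100:400,::-1],(320,213))
c=np.zeros((400,795,3),np.uint8);c[:,:475]=a;c[:213,475:]=b;cv2.imwrite('pics/s2.png',c)
```

```text
4.8667 [0.50699391 0.0778133  0.08257271] [-10.27861229  -1.84174654  29.17448698]
```

View pics/s2.png

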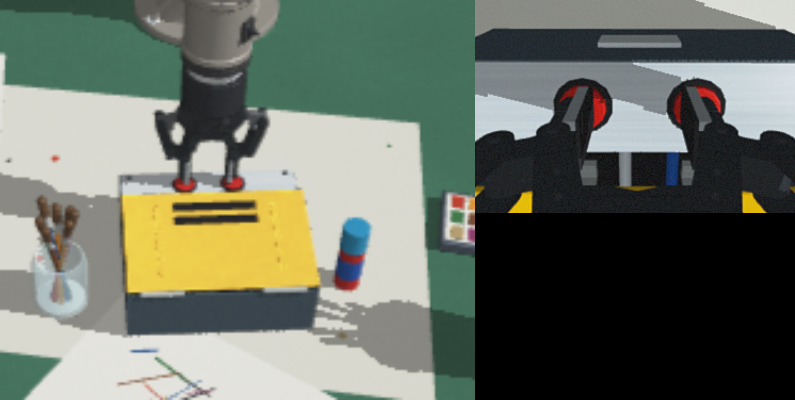

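Both caps are down and the lid is rising: the tray contents show in the gap at its front edge. I'll keep holding.

>>> play_rows([
  [[-0.05, 0, 0, 0, 0], [-0.05, 0, 0, 0, 0], [-0.05, 0, 0, 0, 0], [-0.05, 0, 0, 0, 0], [-0.05, 0, 0, 0, 0], [-0.05, 0, 0, 0, 0], [-0.05, 0, 0, 0, 0], [-0.05, 0, 0, 0, 0], [-0.05, 0, 0, 0, 0], [-0.05, 0, 0, 0, 0], [-0.05, 0, 0, 0, 0], [-0.05, 0, 0, 0, 0]],
])

```text
clock: 5.87
tcp_pos: [0.507, 0.0778, 0.0826]
orientation: [-0.409, 3.114, 0.001]
contact_force: [-9.7, -1.2, 28.1]
grip_width: 0.0448
gripper_force: 14.5
```

Run:
```python
from h import *
f=viewer.grab_frame('scene');g=viewer.grab_frame('wrist');o=get_obs();print(o['clock'],o['tcp_pos'],o['contact_force'])
a=cv2.resize(f['pixels'][120:280,210:400,::-1],(475,400));b=cv2.resize(g['pixels'][140:340,100:400,::-1],(320,213))
c=np.zeros((400,795,3),np.uint8);c[:,:475]=a;c[:213,475:]=b;cv2.imwrite('pics/s3.png',c)
```

```text
5.9667 [0.50701924 0.07783093 0.08258378] [-9.16434915 -1.08810045 29.50561733]
```

View pics/s3.png

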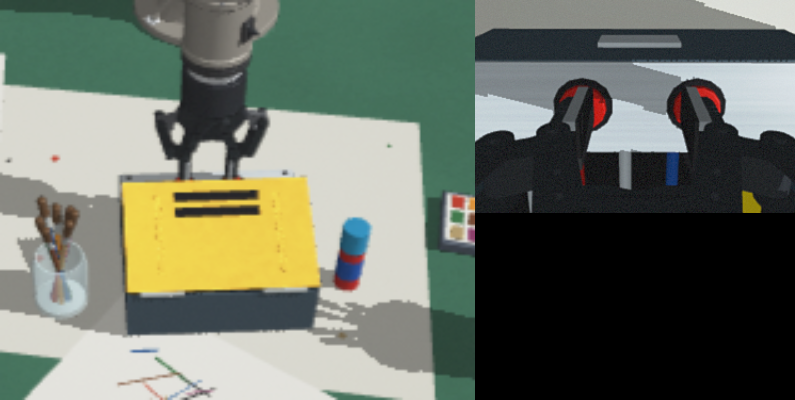

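The lid's edge has risen well past 15 mm and no contact shows. I'll hold a little longer, then release straight up and back off toward the robot.

>>> play_rows([
  [[-0.05, 0, 0, 0, 0], [-0.05, 0, 0, 0, 0], [-0.05, 0, 0, 0, 0], [-0.05, 0, 0, 0, 0], [-0.05, 0, 0, -0.08, 0], [-0.05, 0, 0, -0.2, 0], [-0.05, 0.1, 0, -0.35, 0], [-0.05, 0.25, 0, -0.5, 0], [-0.05, 0.3, 0, -0.7, 0], [-0.05, 0.3, 0, -0.8, 0], [-0.05, 0.3, 0, -0.8, 0], [-0.05, 0.3, 0, -0.8, 0]],
])

```text
clock: 6.97
tcp_pos: [0.4496, 0.0625, 0.2415]
orientation: [-0.409, 3.111, 0.001]
contact_force: [0.2, -0.2, -0.9]
grip_width: 0.0448
gripper_force: 0.0
```

>>> play_rows([
  [[-0.05, 0, 0, 0, 0], [-0.05, 0, 0, 0, 0], [-0.05, 0, 0, 0, 0], [-0.05, 0, 0, 0, 0], [-0.05, 0, 0, 0, 0], [-0.05, 0, 0, 0, 0], [-0.05, 0, 0, 0, 0], [-0.05, 0, 0, 0, 0], [-0.05, 0, 0, 0, 0], [-0.05, 0, 0, 0, 0], [-0.05, 0, 0, 0, 0], [-0.05, 0, 0, 0, 0]],
])

```text
clock: 7.97
tcp_pos: [0.4489, 0.0622, 0.2403]
orientation: [-0.409, 3.115, 0.0]
contact_force: [0.6, -0.3, 0.3]
grip_width: 0.0447
gripper_force: 0.0
```

>>> play_rows([
  [[-0.05, 0, 0, 0, 0], [-0.05, 0, 0, 0, 0], [-0.05, 0, 0, 0, 0], [-0.05, 0, 0, 0, 0], [-0.05, 0, 0, 0, 0], [-0.05, 0, 0, 0, 0], [-0.05, 0, 0, 0, 0], [-0.05, 0, 0, 0, 0], [-0.05, 0, 0, 0, 0], [-0.05, 0, 0, 0, 0], [-0.05, 0, 0, 0, 0], [-0.05, 0, 0, 0, 0]],
])

```text
clock: 8.97
tcp_pos: [0.4489, 0.0622, 0.2403]
orientation: [-0.409, 3.115, 0.0]
contact_force: [0.2, -0.7, 0.6]
grip_width: 0.0448
gripper_force: 0.0
```

>>> play_rows([
  [[-0.05, 0, 0, 0, 0], [-0.05, 0, 0, 0, 0], [-0.05, 0, 0, 0, 0], [-0.05, 0, 0, 0, 0], [-0.05, 0, 0, 0, 0], [-0.05, 0, 0, 0, 0], [-0.05, 0, 0, 0, 0], [-0.05, 0, 0, 0, 0], [-0.05, 0, 0, 0, 0], [-0.05, 0, 0, 0, 0], [-0.05, 0, 0, 0, 0], [-0.05, 0, 0, 0, 0]],
])

```text
clock: 9.97
tcp_pos: [0.4489, 0.0622, 0.2403]
orientation: [-0.409, 3.115, 0.0]
contact_force: [0.2, 0.9, -0.4]
grip_width: 0.045
gripper_force: 0.0
```

>>> play_rows([
  [[-0.05, 0, 0, 0, 0], [-0.05, 0, 0, 0, 0], [-0.05, 0, 0, 0, 0], [-0.05, 0, 0, 0, 0], [-0.05, 0, 0, 0, 0], [-0.05, 0, 0, 0, 0], [-0.05, 0, 0, 0, 0], [-0.05, 0, 0, 0, 0], [-0.05, 0, 0, 0, 0], [-0.05, 0, 0, 0, 0], [-0.05, 0, 0, 0, 0], [-0.05, 0, 0, 0, 0]],
])

```text
clock: 10.97
tcp_pos: [0.4488, 0.0622, 0.2403]
orientation: [0.409, -3.115, -0.0]
contact_force: [-0.7, 1.0, -0.1]
grip_width: 0.0449
gripper_force: 0.0
```

Run:
```python
from h import *
f=viewer.grab_frame('scene');g=viewer.grab_frame('top');o=get_obs();print(o['clock'],o['tcp_pos'],o['contact_force'])
a=cv2.resize(f['pixels'][120:280,210:400,::-1],(475,400));b=cv2.resize(g['pixels'][120:270,160:310,::-1],(320,320))
c=np.zeros((400,795,3),np.uint8);c[:,:475]=a;c[:320,475:]=b;cv2.imwrite('pics/s4.png',c)
```

```text
11.0667 [0.44887522 0.06221119 0.24029594] [-0.71392673 -0.24057111  0.69821839]
```

View pics/s4.png

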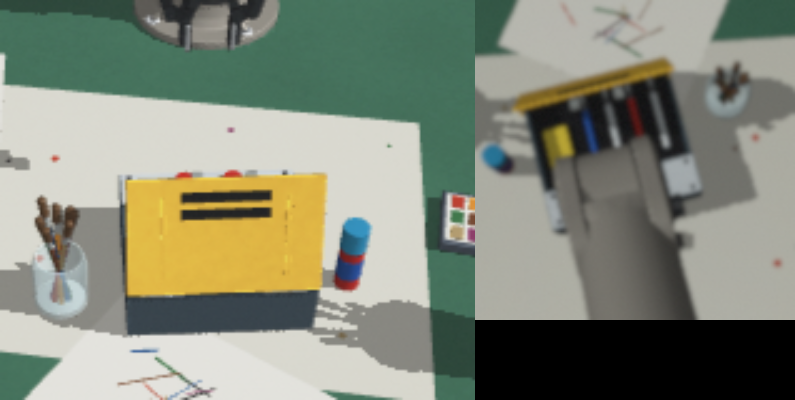

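The lid is standing up and the arm is clear. I'll wait for it to reach its stop and check that it has stopped moving.

>>> play_rows([
  [[-0.05, 0, 0, 0, 0], [-0.05, 0, 0, 0, 0], [-0.05, 0, 0, 0, 0], [-0.05, 0, 0, 0, 0], [-0.05, 0, 0, 0, 0], [-0.05, 0, 0, 0, 0], [-0.05, 0, 0, 0, 0], [-0.05, 0, 0, 0, 0], [-0.05, 0, 0, 0, 0], [-0.05, 0, 0, 0, 0], [-0.05, 0, 0, 0, 0], [-0.05, 0, 0, 0, 0]],
])

```text
clock: 12.07
tcp_pos: [0.4488, 0.0622, 0.2403]
orientation: [0.409, -3.115, -0.0]
contact_force: [0.2, 0.0, 0.4]
grip_width: 0.0449
gripper_force: 0.0
```

>>> play_rows([
  [[-0.05, 0, 0, 0, 0], [-0.05, 0, 0, 0, 0], [-0.05, 0, 0, 0, 0], [-0.05, 0, 0, 0, 0], [-0.05, 0, 0, 0, 0], [-0.05, 0, 0, 0, 0], [-0.05, 0, 0, 0, 0], [-0.05, 0, 0, 0, 0], [-0.05, 0, 0, 0, 0], [-0.05, 0, 0, 0, 0], [-0.05, 0, 0, 0, 0], [-0.05, 0, 0, 0, 0]],
])

```text
clock: 13.07
tcp_pos: [0.4489, 0.0622, 0.2403]
orientation: [-0.409, 3.115, 0.0]
contact_force: [-0.1, -0.3, 0.1]
grip_width: 0.0447
gripper_force: 0.0
```

```bash
cat > c.py <<'E'
from h import *
f=viewer.grab_frame('scene');m=viewer.trace(f,'lid')[0];print(get_obs()['clock'],m['score'],m['rect'],m['pixels'].sum())
F=192/np.tan(np.radians(f['fovy'])/2)
c,s=np.cos(np.radians(15)),np.sin(np.radians(15));mid=np.array([.510,.079])
for a in (1.0,1.1,1.2):
    x=-75+0;d=.170-.140*np.cos(a);p=np.array([*(mid+d*np.array([c,s])),.075+.14*np.sin(a),1]);q=f['world_to_cam']@p
    print(a,f['cx']+F*q[0]/-q[2],f['cy']-F*q[1]/-q[2])
a=cv2.resize(f['pixels'][120:280,210:400,::-1],(475,400));cv2.imwrite('pics/s5.png',a)
E
python3 c.py
```

```text
13.1667 0.77 [262.2, 188.8, 341.9, 240.9] 3685
1.0 297.7568420520083 186.47238612721645
1.1 298.4153750384556 187.4761116867739
1.2 299.08699473914083 188.99760799333683
```

>>> play_rows([
  [[-0.05, 0, 0, 0, 0], [-0.05, 0, 0, 0, 0], [-0.05, 0, 0, 0, 0], [-0.05, 0, 0, 0, 0], [-0.05, 0, 0, 0, 0], [-0.05, 0, 0, 0, 0], [-0.05, 0, 0, 0, 0], [-0.05, 0, 0, 0, 0], [-0.05, 0, 0, 0, 0], [-0.05, 0, 0, 0, 0], [-0.05, 0, 0, 0, 0], [-0.05, 0, 0, 0, 0]],
])

```text
clock: 14.17
tcp_pos: [0.4488, 0.0622, 0.2403]
orientation: [0.409, -3.115, -0.0]
contact_force: [0.3, 0.2, -0.4]
grip_width: 0.0447
gripper_force: 0.0
```

```bash
python3 c.py
```

```text
14.2667 0.74 [260.6, 189.9, 343.7, 240.4] 3748
1.0 297.7568420520083 186.47238612721645
1.1 298.4153750384556 187.4761116867739
1.2 299.08699473914083 188.99760799333683
```

View pics/s5.png

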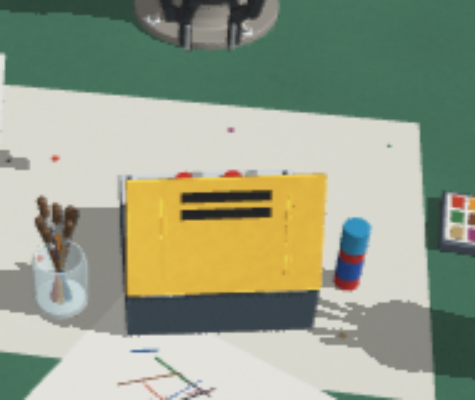

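The lid's edge is at row 189, which is where 1.2 rad puts it. The picture is unchanged since the last look, and nothing else has moved.

```bash
python3 -c "
from bench import r
print(r.hand_in())"
```

```text
the job is handed in; nothing more can be done
None
```

The safe is open and handed in at about 14 s: both buttons were held down until the lid had risen well clear, and it now stands fully open by itself with the arm clear and no sign in the pictures that the safe or anything else moved; pressing force briefly reached 50 N at the fingertips, then I eased it to 30 N.

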